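# Rock the ball sorter's gate over and feed the waiting balls down the other chute

## Task

The ball sorter's seesaw gate is tipped towards one of its two chutes. With the fingertips, rock the gate over its pivot so that it leads to the other chute, and only then push the two waiting steel balls forward off the loading ledge, leaving them to roll over the gate by themselves until both lie still in that other chute. Do not lift or carry the balls, and leave the other things on the bench alone.

Things in the scene. Friction and masses are not known exactly. Their poses are not given: they have to be found in the camera images.
- sorter: Bench-top ball sorter, screwed down: black stand, ledge and two chutes, bare aluminium seesaw gate, 225 x 504 mm. Origin: on the bench right below the middle of the gate's pivot; z up; x = feed direction (balls are pushed towards +x, away from the robot); y = along the gate: left chute at +y, right chute at -y. The pivot axis runs along x, 70 mm above the bench.
- gate (a joint): Tilt of the seesaw gate, an aluminium trough 200 mm long (along the sorter's y), 50 mm wide. Positive: left (+y) end down, leads to the left chute; negative: right end down. Rests at a stop, +0.22 or -0.22 rad. Top-heavy: about 1 N down on the raised end's tab rocks it; once past level (0) it falls to the other stop alone and stays.
- tab_left (a point): Centre of the top face of the finger tab at the gate's left (+y) end: a flat plate 36 x 32 x 4 mm sticking out of the gate's far (+x) wall, flush with its top; 42 mm to +x of the pivot's middle, 75 mm along the gate and 66 mm above the pivot when level. About 151 mm above the bench when raised, 136 level, 118 down.
- tab_right (a point): The same tab at the gate's right (-y) end.
- ledge (a point): Middle of the front end of the loading ledge's level floor, 137 mm above the bench; axes as the sorter's (sorter x = -0.075, y = 0). The ledge is a lane 34 mm wide between 9 mm high walls; it reaches 76 mm back (-x), open at the back. In front a ramp falls 12 mm over 51 mm; from it balls drop onto the gate's middle and roll to its lower end.
- chute_left (a point): Lower end of the left chute's floor, at its closed end: sorter y = +0.248, 30 mm above the bench. The chute is 64 mm wide with 30 mm walls and slopes down outwards from y = 0.095 (68 mm high) to this end wall (top at 80 mm), where balls collect.
- chute_right (a point): The same for the right chute, at sorter y = -0.248.
- ball_front: Bright polished steel ball, 30 mm diameter, about 110 g, the one nearer the gate. Origin: its centre. It waits on the ledge at sorter x = -0.095, y = 0, centre 152 mm above the bench, kept from rolling by 2 mm high ridges across the lane 9 mm before and behind its centre; a push of 1 to 2 N rolls it over them. Past the ledge's front end it rolls away by itself.
- ball_rear: The same kind of ball behind it, at sorter x = -0.129, y = 0, between ridges of its own. Pushing it forward pushes the front ball ahead of it.
- multimeter: A handheld multimeter lying on its back, 150 x 80 x 42 mm, black. Origin: centre of its underside. A bystander, not part of the job.
- bobbin: A copper coil bobbin standing on end, 56 mm diameter, 50 mm high. Origin: centre of its underside. A bystander.
- jar: A small amber glass jar with a black lid, standing beyond the sorter, 40 mm diameter, 55 mm high. Origin: centre of its underside. A bystander.
There are look-alikes about, which are no part of the job. What is shaped like the ball_rear but green or red is not meant.

How it is judged (in metres and radians):
On the way:
1. the gate is rocked over to its other stop while both balls still wait on the ledge (distance of tab_left from where it was at the start of the episode above 0.022 m and (value of joint gate above 0.17 rad or value of joint gate below -0.17 rad) and x of each of ball_front, ball_rear in the frame of sorter below -0.06 m), for 0.2 s.
At the end, for the whole second after the job is handed in: The gate rests against the stop opposite to the one it started at (beyond 0.17 rad), and both balls lie still (under 30 mm/s) in the chute on the gate's lowered side, their centres more than 120 mm from the pivot along the gate and inside the chute's walls (distance of tab_left from where it was at the start of the episode above 0.022 m and ((value of joint gate above 0.17 rad and y of ball_front in the frame of sorter between 0.12 and 0.25 m and x of ball_front in the frame of sorter between -0.035 and 0.035 m and z of each of ball_front, ball_rear in the frame of sorter above 0.02 m and linear speed of each of ball_front, ball_rear below 0.03 m/s and y of ball_rear in the frame of sorter between 0.12 and 0.25 m and x of ball_rear in the frame of sorter between -0.035 and 0.035 m) or (value of joint gate below -0.17 rad and y of ball_front in the frame of sorter between -0.25 and -0.12 m and x of ball_front in the frame of sorter between -0.035 and 0.035 m and z of each of ball_front, ball_rear in the frame of sorter above 0.02 m and linear speed of each of ball_front, ball_rear below 0.03 m/s and y of ball_rear in the frame of sorter between -0.25 and -0.12 m and x of ball_rear in the frame of sorter between -0.035 and 0.035 m))); the robot touches nothing.
It fails at once if a ball is lifted (more than 18 mm above its place on the ledge) (height (world z) of any of ball_front, ball_rear above 0.17 m).
It fails at once if the fingers touch a ball that has left the ledge and its ramp, or carry it out of the lane ((contact force between the fingers and ball_front above 0.3 N and (x of ball_front in the frame of sorter above -0.005 m or y of ball_front in the frame of sorter above 0.025 m or y of ball_front in the frame of sorter below -0.025 m)) or (contact force between the fingers and ball_rear above 0.3 N and (x of ball_rear in the frame of sorter above -0.005 m or y of ball_rear in the frame of sorter above 0.025 m or y of ball_rear in the frame of sorter below -0.025 m))).
It fails at once if a bystander is moved by more than 20 mm (distance of any of multimeter, bobbin, jar from where it was at the start of the episode above 0.02 m).
It also fails if it takes over 42 s, if anything falls off the work surface, if the arm or the gripper's body presses on something with over 40 N, if the wrist force passes 120 N, or if a joint passes its speed limit or range.

## Robot

A 6-joint arm with a two-finger parallel gripper is mounted at the origin on the work surface. World frame = base frame: x ahead of the robot, y to its left, z up, the work surface at z = 0. Lengths are in m, angles in degrees, forces in N, time in s.
With the tool pointing down it reaches from about 0.325 to 0.875 m from the base axis. Payload 4.4 kg.
Tool frame: the origin (TCP) lies at the centre of the arm's flange, where the gripper is bolted on; the fingertips stand 173 mm ahead of it and the grasp point (between the pads) lies grasp_offset ahead of it (grasp_offset is the distance from the TCP to the grasp point, in m); z points along the fingers, y is the line along which they close (so a half turn about z gives the same grasp; the last joint's range is limited). The gripper opens to 85 mm and grips with 20 to 120 N. Pads are 22 mm wide; open, the fingers measure 114 mm over their backs; the gripper's body (76 mm by 85 mm) begins 54 mm behind the grasp point. The pads swing forward as they close: fully open they stand 13 mm farther back than shut.
Start: joints at [64.887, 11.837, 88.321, -0, 79.842, -8.623], TCP at [0.163, 0.551, 0.405] pointing down, gripper open.
Joint ranges: [-156.59, 156.59], [-49.26, 127.26], [12.9, 141.05], [-63.56, 243.56], [4.71, 150.69], [-161.64, 161.64]. Speed limits (degrees/s): [159.86, 159.86, 180, 180, 180, 180].

## Interface

Orientations are given as [roll, pitch, yaw] about the fixed x, y, z axes, in that order (R = Rz(yaw) Ry(pitch) Rx(roll)).
In Python, from cell import get_obs, get_image, camera_info, close_job, grasp_offset gives the robot as it stands.
- The arm moves only by the shell command python3 -m handwheel 'ROWS' [FORCE]. ROWS is text: rows parted by semicolons, each of 7 numbers parted by spaces: the shift along the tool's x, y, z in units of 40 mm (1.0 is 40 mm), then the turn, a rotation vector about the tool's x, y, z in units of 6 degrees (1.0 is 6 degrees), then the opening, from 0 (shut) to 1 (fully open). A call has 1 to 10 rows; each row is the pose to reach, as a shift and turn from the pose commanded when the call began, along the tool's axes at that moment; what a row does not reach only later rows make up. A row lasts 1/12 s, in which the tool goes at most 41.7 mm and 7.16 degrees, less where a joint would pass 70% of its speed; a pose out of reach is approached as far as the arm can. A call with a gripper value outside its range is refused whole. The fingers move at their own pace and stop on an object; FORCE is the grip in N (left out, the last holds). Time passes only in rows, so rows that repeat a pose let the fingers close. It gives the time, the measured TCP pose, the force, the opening and the grip force at its end, in the units of the state.
- get_obs(): the state, without advancing time (a new reading comes with each control period).
- get_image(name): name is "scene" or "top"; returns (picture, depth): 420x560x3 uint8, red, green, blue; 420x560 float32, m along the optical axis (not along the pixel's ray), 0 where there is no reading.
- camera_info(name): a dict with "intrinsics" (3x3 intrinsics, pixels), "R" (3x3) and "t" (3): a world point X has camera coordinates R X + t. Camera axes: x right, y down, z forward; pixel columns grow to the right and rows downward; lengths in m; the calibration is good to about 2 mm. A picture is of the moment at which its call begins. camera_info takes no time and is no camera call.
- close_job(): hands the job in; it is judged then, once.
The state is a dict: "t": time; "joints": joint angles; "qvel": joint speeds; "joint_torque": joint torques, N m; "tool_pos": TCP position; "eef_rot": TCP orientation; "contact_force": force on the tool from outside, world axes, zero at the start; "wrist_torque": the same for the moment, N m; "opening": finger opening in m; "gripper_force": force on a finger pad.
Only numpy, scipy, OpenCV 4.12 (cv2) and the standard library are available. Lean on these libraries where they do the work, as an engineer would, in place of code of your own. Each camera call takes 0.05 s, during which the arm holds its last target. There are 200 camera calls.

## Working session

There is one attempt and no reset: what is moved stays moved. The work goes in short steps, Python scripts to look and compute and a shell command to move; the robot and the scene stay as the last step left them, time stands still between calls to the robot, and variables do not carry over. Pictures are saved under pics/ and viewed, at most 10 in all, crops included, and the job is handed in when it is done.

```bash
mkdir -p pics; cat > h.py <<'E'
import numpy as np,cv2
from cell import *
def snap(n,f):
    im,d=get_image(n); cv2.imwrite('pics/'+f,im[:,:,::-1]); np.savez('pics/'+n+'.npz',im=im,d=d); return im,d
def pt(n,d,u,v):
    c=camera_info(n);z=d[int(v),int(u)]
    return np.array(c['R']).T@(np.linalg.inv(c['intrinsics'])@[u,v,1]*z-np.array(c['t']))
def onz(n,u,v,z):
    c=camera_info(n);R=np.array(c['R']);o=-R.T@np.array(c['t']);r=R.T@(np.linalg.inv(c['intrinsics'])@[u,v,1])
    return o+r*(z-o[2])/r[2]
E
python3 - <<'E'
from h import *
snap('scene','s0.png');snap('top','t0.png')
print(get_obs(),grasp_offset)
E
```

```text
{'t': 0.1, 'joints': array([ 6.48873894e+01,  1.18809138e+01,  8.83959414e+01, -1.43600907e-03,
        7.98417249e+01, -8.62267556e+00]), 'qvel': array([-0.06260239, -0.14048708, -0.19106915, -0.10989131,  0.02383862,
       -0.03164044]), 'joint_torque': array([ 9.17945749e-05, -3.84094512e+01, -2.92549717e+01, -2.56916328e-04,
        4.93438318e-03, -8.71302177e-06]), 'tool_pos': array([0.16308462, 0.5510516 , 0.40363173]), 'eef_rot': array([-1.79882548e+02, -1.63813157e-02,  1.63510303e+02]), 'contact_force': array([ 0.2899593 , -0.14418808, -0.9412081 ]), 'wrist_torque': array([0.02299597, 0.00847208, 0.03937111]), 'gripper_force': 0.0, 'opening': 0.08506171425236533} 0.1547
```

View pics/s0.png

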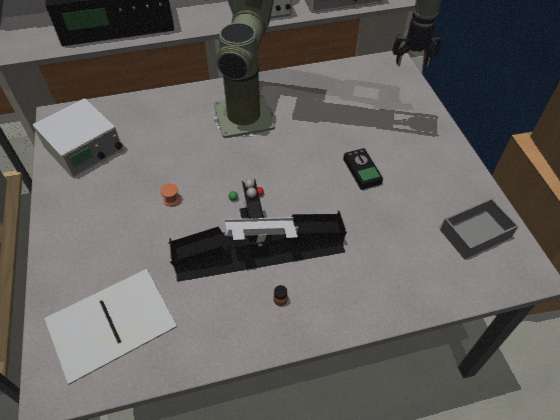

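View pics/t0.png

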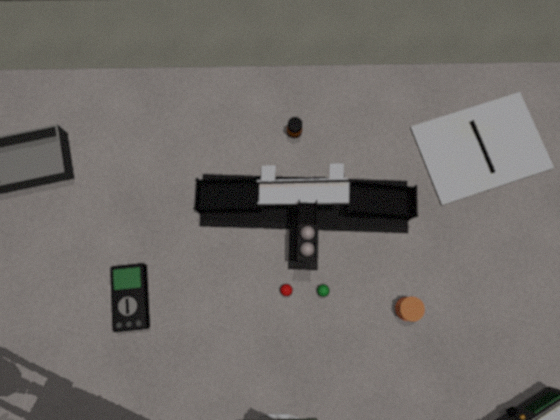

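Pictures: steel balls at top-view (307,232) front and (307,249) rear, on the ledge. Look-alikes are the red ball (286,290) and green ball (323,290), both on the bench. Tabs are at (268,172) left and (336,170) right. The bobbin is at (410,308), the multimeter at (130,297) and the jar at (295,127). I choose the two bright grey balls in the lane.

```bash
python3 - <<'E'
from h import *
f=np.load('pics/top.npz');im,d=f['im'],f['d']
cv2.imwrite('pics/c0.png',cv2.resize(im[140:310,180:430,::-1],None,fx=3,fy=3,interpolation=cv2.INTER_CUBIC))
np.set_printoptions(precision=4,suppress=True)
for n,p in dict(tl=(268,172),tr=(336,170),bf=(307,232),br=(307,249),cl=(196,196),cr=(416,200),red=(286,290),jar=(295,127)).items(): print(n,pt('top',d,*p))
# tab masks
m=((im.min(2)>130)&(d>0)).astype(np.uint8)
k,l,s,c=cv2.connectedComponentsWithStats(m[150:262,240:370])
for i in range(1,k):
    if s[i,4]>15: print(s[i]+[240,150,0,0,0],c[i]+[240,150])
E
```

```text
tl [0.6326 0.0084 0.1167]
tr [ 0.6254 -0.1372  0.1495]
bf [ 0.4907 -0.0703  0.1639]
br [ 0.4552 -0.069   0.1674]
cl [0.5902 0.1721 0.0777]
cr [ 0.5721 -0.3251  0.0785]
red [ 0.3781 -0.0276  0.0281]
jar [ 0.759  -0.0567  0.0556]
[329 163  18  16 239] [336.251 170.749]
[261 165  15  16 216] [268.0694 172.3287]
[ 259  183   90   20 1604] [303.9738 192.7911]
```

View pics/c0.png

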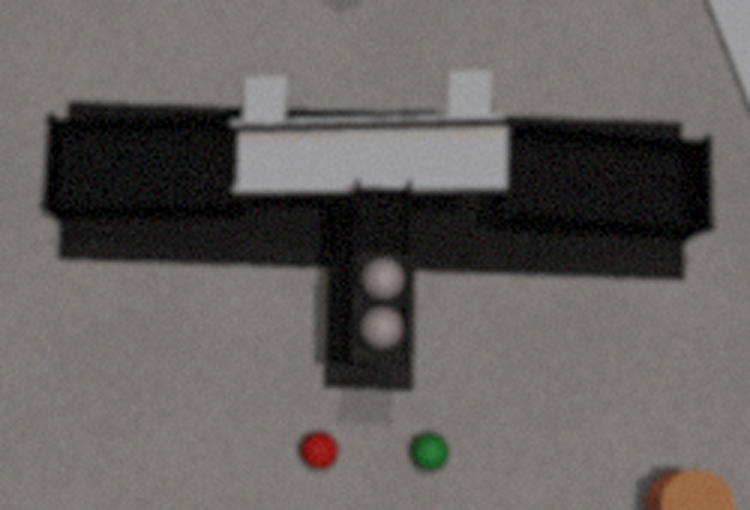

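The right tab is raised (0.150 against 0.117), so the gate now leads left. I'll press the right tab near world (0.63, -0.145). The sorter origin is about (0.586, -0.075), with yaw about -2.2°.

```bash
R='-8 -6.6 0 0 0 12.6 0'; python3 -m handwheel '-8 -6.6 0 0 0 12.6 0;-8 -6.6 0 0 0 12.6 0;-8 -6.6 0 0 0 12.6 0;-8 -6.6 0 0 0 12.6 0;-8 -6.6 0 0 0 12.6 0;-8 -6.6 0 0 0 12.6 0;-8 -6.6 0 0 0 12.6 0;-8 -6.6 0 0 0 12.6 0;-8 -6.6 0 0 0 12.6 0;-8 -6.6 0 0 0 12.6 0' 30
cat >> h.py <<'E'
from scipy.spatial.transform import Rotation as Ro
def need(x,y,z,yaw=87.8):
    o=get_obs();A=Ro.from_euler('xyz',o['eef_rot'],degrees=True);T=Ro.from_euler('xyz',[180,0,yaw],degrees=True)
    print(np.round(A.inv().apply(np.array([x,y,z])-o['tool_pos'])/.04,2),np.round((A.inv()*T).as_rotvec(degrees=True)/6,2),np.round(o['tool_pos'],4),np.round(o['eef_rot'],1),o['contact_force'].round(1),o['t'])
E
python3 -c "
from h import *
need(.63,-.145,.36)"
```

```text
t: 0.93
tool_pos: [0.3956, 0.2053, 0.4045]
eef_rot: [-180.0, 0.0, 91.5]
contact_force: [0.9, 0.2, -0.4]
opening: 0.0001
gripper_force: 0.0
[-8.91  5.63  1.11] [-0.    0.    0.62] [0.3956 0.2053 0.4045] [-180.     0.    91.5] [ 0.9  0.2 -0.4] 0.9333
```

```bash
python3 -m handwheel '-8.9 5.6 1.1 0 0 0.6 0;-8.9 5.6 1.1 0 0 0.6 0;-8.9 5.6 1.1 0 0 0.6 0;-8.9 5.6 1.1 0 0 0.6 0;-8.9 5.6 1.1 0 0 0.6 0;-8.9 5.6 1.1 0 0 0.6 0;-8.9 5.6 1.1 0 0 0.6 0;-8.9 5.6 1.1 0 0 0.6 0;-8.9 5.6 1.1 0 0 0.6 0;-8.9 5.6 1.1 0 0 0.6 0' 
python3 -m handwheel '0 0 0 0 0 0 0;0 0 0 0 0 0 0;0 0 0 0 0 0 0'
python3 - <<'E'
from h import *
need(.63,-.145,.335)
im,d=snap('scene','s1.png')
cv2.imwrite('pics/s1c.png',cv2.resize(im[130:290,150:370,::-1],None,fx=3,fy=3,interpolation=cv2.INTER_CUBIC))
E
```

```text
t: 1.77
tool_pos: [0.6279, -0.1378, 0.3603]
eef_rot: [-179.9, -0.0, 88.3]
contact_force: [0.7, 0.4, 0.6]
opening: -0.0002
gripper_force: 0.0
t: 2.02
tool_pos: [0.6269, -0.1359, 0.3602]
eef_rot: [-179.9, -0.1, 88.3]
contact_force: [-0.5, 0.2, -0.9]
opening: 0.0001
gripper_force: 0.0
[-0.23  0.09  0.63] [-0.02 -0.01  0.08] [ 0.6269 -0.1359  0.3602] [-1.799e+02 -1.000e-01  8.830e+01] [-0.5  0.2 -0.9] 2.0167
```

View pics/s1c.png

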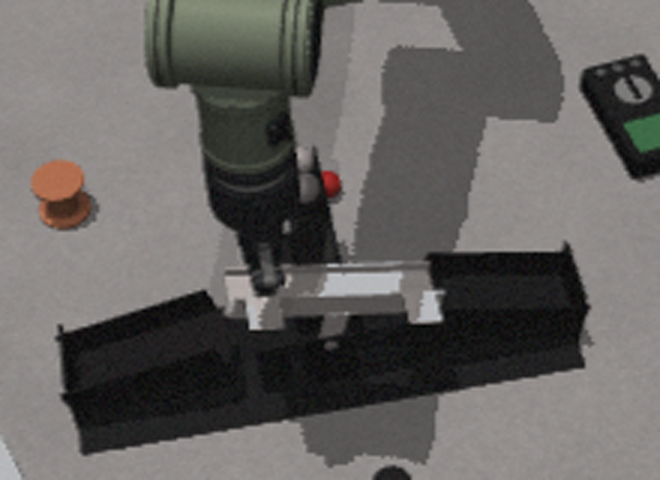

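The crop shows the tip at (265,285), hanging over the right tab at (262,315). Balls are waiting. Now pressing.

```bash
python3 -m handwheel '-0.2 0.1 0.2 0 0 0 0;-0.2 0.1 0.4 0 0 0 0;-0.2 0.1 0.55 0 0 0 0;-0.2 0.1 0.7 0 0 0 0;-0.2 0.1 0.85 0 0 0 0;-0.25 0.1 1.0 0 0 0 0;-0.3 0.1 1.1 0 0 0 0;-0.35 0.1 1.2 0 0 0 0;-0.4 0.1 1.3 0 0 0 0;-0.4 0.1 1.4 0 0 0 0'
python3 -m handwheel '0 0 0.1 0 0 0 0;0 0 0.1 0 0 0 0;0 0 -0.5 0 0 0 0;0 0 -1 0 0 0 0;0 0 -1.5 0 0 0 0;0 0 -1.5 0 0 0 0;0 0 -1.5 0 0 0 0'
python3 - <<'E'
from h import *
im,d=snap('top','t2.png')
for p in [(268,172),(336,170),(340,170),(260,172)]: print(pt('top',d,*p).round(4))
im,d=snap('scene','s2.png')
cv2.imwrite('pics/s2c.png',cv2.resize(im[130:290,150:370,::-1],None,fx=3,fy=3,interpolation=cv2.INTER_CUBIC))
need(.586-.19,-.075+.19*.038,.335)
E
```

```text
t: 2.9
tool_pos: [0.6308, -0.1525, 0.305]
eef_rot: [180.0, 0.0, 88.3]
contact_force: [0.3, -1.3, -0.3]
opening: 0.0
gripper_force: 0.0
t: 3.48
tool_pos: [0.6313, -0.1521, 0.3673]
eef_rot: [179.8, 0.1, 88.3]
contact_force: [-1.0, -0.3, -1.1]
opening: 0.0
gripper_force: 0.0
[ 0.6655  0.0096 -0.001 ]
[ 0.505  -0.0799  0.5775]
[ 0.5045 -0.0846  0.5792]
[0.6653 0.0291 0.0011]
[ 1.92 -5.92  0.74] [-0.02 -0.01  0.08] [ 0.6304 -0.1518  0.3643] [-179.9   -0.    88.3] [-0.4 -0.9 -0.1] 3.5833
```

View pics/s2c.png

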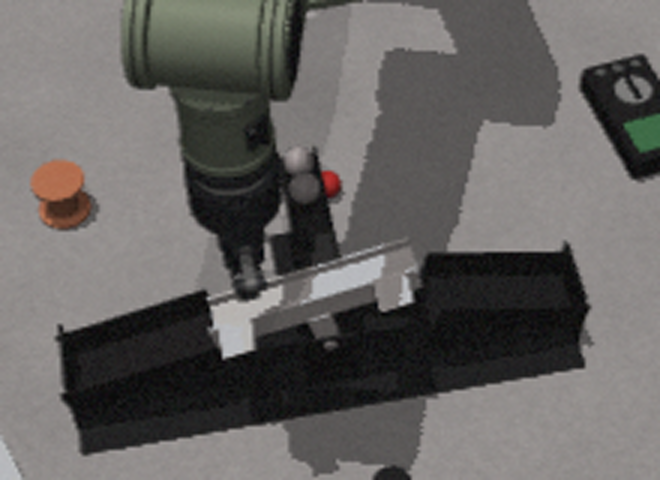

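Gate rocked: right tab is now down at crop (235,330), and both balls still wait at (300,160) and (303,185). Moving behind the rear ball, kept high.

```bash
python3 -m handwheel '0.3 -1 -0.5 0 0 0 0;0.6 -2 -0.5 0 0 0 0;0.9 -3 -0.5 0 0 0 0;1.3 -4 -0.5 0 0 0 0;1.6 -5 -0.5 0 0 0 0;1.9 -5.9 -0.5 0 0 0 0;1.9 -5.9 -0.5 0 0 0 0;1.9 -5.9 -0.3 0 0 0 0;1.9 -5.9 0 0 0 0 0;1.9 -5.9 0 0 0 0 0'
python3 - <<'E'
from h import *
im,d=snap('top','t3.png'); cv2.imwrite('pics/t3c.png',cv2.resize(im[140:310,180:430,::-1],None,fx=3,fy=3,interpolation=cv2.INTER_CUBIC))
im,d=snap('scene','s3.png')
cv2.imwrite('pics/s3c.png',cv2.resize(im[150:250,200:330,::-1],None,fx=5,fy=5,interpolation=cv2.INTER_CUBIC))
for p in [(250,185),(252,193)]: print(pt('scene',d,*p).round(4))
need(.586-.19,-.075+.19*.038,.318)
E
```

```text
t: 4.42
tool_pos: [0.397, -0.069, 0.3628]
eef_rot: [-179.8, -0.1, 88.3]
contact_force: [-1.2, 0.5, 0.2]
opening: 0.0
gripper_force: 0.0
[ 0.4704 -0.0725  0.158 ]
[ 0.5042 -0.0738  0.1616]
[ 0.04 -0.05  1.16] [-0.02 -0.01  0.08] [ 0.3979 -0.0693  0.3645] [-179.9   -0.    88.3] [0.2 0.2 0.6] 4.5167
```

View pics/s3c.png

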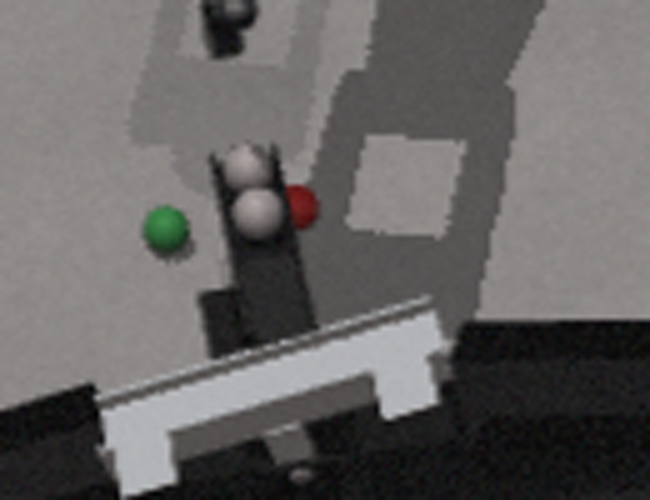

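Both balls still wait at crop (247,165) and (257,213), with the gate tipped right. The tip is behind them at (228,40). Now going down behind the rear ball and starting the push.

```bash
python3 -m handwheel '-0.02 0 0.4 0 0 0 0;-0.02 0 0.8 0 0 0 0;-0.02 0 1.15 0 0 0 0;-0.02 0 1.15 0 0 0 0;-0.02 0.15 1.15 0 0 0 0;-0.02 0.3 1.15 0 0 0 0;-0.02 0.4 1.15 0 0 0 0;-0.02 0.4 1.15 0 0 0 0'
python3 - <<'E'
from h import *
im,d=snap('scene','s4.png')
cv2.imwrite('pics/s4c.png',cv2.resize(im[150:250,200:330,::-1],None,fx=5,fy=5,interpolation=cv2.INTER_CUBIC))
need(.586-.10,-.075+.10*.038,.318)
E
```

```text
t: 5.18
tool_pos: [0.4149, -0.0707, 0.3207]
eef_rot: [179.8, 0.1, 88.3]
contact_force: [-0.2, -0.2, 0.4]
opening: 0.0002
gripper_force: 0.0
[0.04 1.79 0.06] [0.02 0.01 0.09] [ 0.4143 -0.0705  0.3204] [179.9   0.   88.3] [-0.3 -0.   0.3] 5.2333
```

View pics/s4c.png

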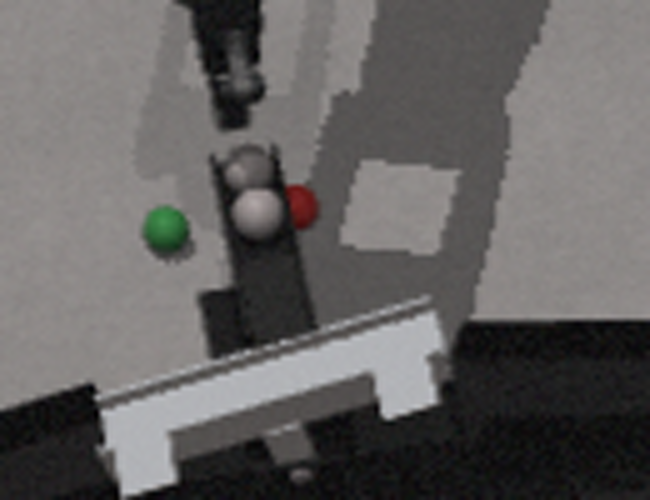

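The tip is at crop (235,120), in line behind the rear ball at (247,165). Pushing slowly.

```bash
python3 -m handwheel '0 0.1 0.05 0 0 0 0;0 0.2 0.05 0 0 0 0;0 0.3 0.05 0 0 0 0;0 0.4 0.05 0 0 0 0;0 0.5 0.05 0 0 0 0;0 0.6 0.05 0 0 0 0;0 0.7 0.05 0 0 0 0;0 0.8 0.05 0 0 0 0;0 0.9 0.05 0 0 0 0;0 1 0.05 0 0 0 0'
python3 - <<'E'
from h import *
im,d=snap('scene','s5.png')
cv2.imwrite('pics/s5c.png',cv2.resize(im[150:290,150:350,::-1],None,fx=4,fy=4,interpolation=cv2.INTER_CUBIC))
need(.586-.10,-.075+.10*.038,.318)
E
```

```text
t: 6.07
tool_pos: [0.4528, -0.0714, 0.3172]
eef_rot: [-179.8, -0.0, 88.3]
contact_force: [-1.5, 0.4, 1.1]
opening: 0.0002
gripper_force: 0.9
[ 0.03  0.8  -0.01] [0.   0.   0.08] [ 0.4539 -0.0716  0.3174] [180.    0.   88.3] [ 0.9 -0.4  0.6] 6.1167
```

View pics/s5c.png

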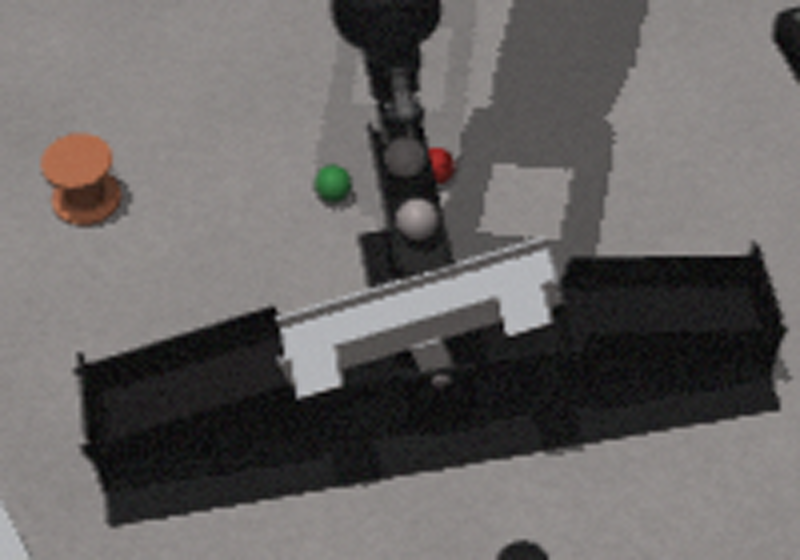

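The front ball (417,218) is already rolling down the ramp and the rear ball is at (405,157). I'll let the first one run, then push the second.

```bash
python3 -m handwheel '0 0 0 0 0 0 0;0 0 0 0 0 0 0;0 0 0 0 0 0 0;0 0 0 0 0 0 0;0 0 0 0 0 0 0;0 0 0 0 0 0 0;0 0 0 0 0 0 0;0 0 0 0 0 0 0;0 0 0 0 0 0 0;0 0 0 0 0 0 0'
python3 -m handwheel '0 0.1 0 0 0 0 0;0 0.2 0 0 0 0 0;0 0.3 0 0 0 0 0;0 0.4 0 0 0 0 0;0 0.5 0 0 0 0 0;0 0.6 0 0 0 0 0;0 0.7 0 0 0 0 0;0 0.8 0 0 0 0 0;0 0.9 0 0 0 0 0;0 0.9 0 0 0 0 0'
python3 -m handwheel '0 -0.2 0 0 0 0 0;0 -0.5 0 0 0 0 0;0 -1 0 0 0 0 0;0 -1.5 0 0 0 0 0;0 -2 -0.3 0 0 0 0;0 -2.5 -1 0 0 0 0;0 -2.5 -1.5 0 0 0 0;0 -2.5 -1.5 0 0 0 0;0 -2.5 -1.5 0 0 0 0;0 -2.5 -1.5 0 0 0 0'
python3 - <<'E'
from h import *
im,d=snap('scene','s6.png')
cv2.imwrite('pics/s6c.png',cv2.resize(im[150:290,150:350,::-1],None,fx=4,fy=4,interpolation=cv2.INTER_CUBIC))
E
```

```text
t: 6.95
tool_pos: [0.4531, -0.0715, 0.3173]
eef_rot: [180.0, 0.0, 88.3]
contact_force: [-0.3, -0.2, 0.4]
opening: -0.0
gripper_force: 0.0
t: 7.78
tool_pos: [0.49, -0.0727, 0.3175]
eef_rot: [179.9, 0.0, 88.3]
contact_force: [0.3, -0.3, -0.1]
opening: -0.0
gripper_force: 0.0
t: 8.62
tool_pos: [0.3886, -0.0694, 0.3767]
eef_rot: [-180.0, -0.0, 88.3]
contact_force: [-0.6, 0.8, 0.2]
opening: -0.0001
gripper_force: 0.0
```

View pics/s6c.png

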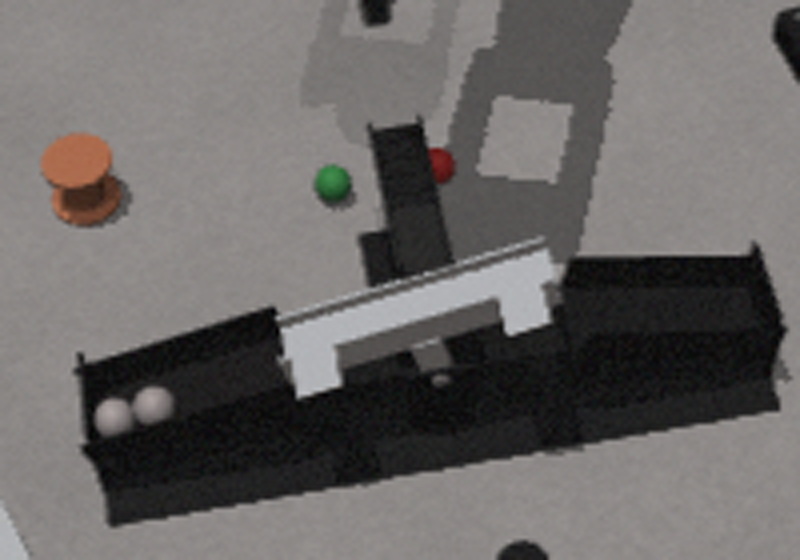

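Both balls are in the right chute at (113,415) and (153,405), and the gate is tipped right. I'll let them settle for 3 s, then hand in.

```bash
for i in 1 2 3 4; do python3 -m handwheel '0 0 0 0 0 0 0;0 0 0 0 0 0 0;0 0 0 0 0 0 0;0 0 0 0 0 0 0;0 0 0 0 0 0 0;0 0 0 0 0 0 0;0 0 0 0 0 0 0;0 0 0 0 0 0 0;0 0 0 0 0 0 0;0 0 0 0 0 0 0' | head -1; done
python3 - <<'E'
from h import *
a,_=get_image('scene');b,_=get_image('scene')
c=np.load('pics/scene.npz')['im']
r=np.s_[240:265,165:200]
print(np.abs(a[r].astype(int)-b[r]).mean(),np.abs(a[r].astype(int)-c[r]).mean())
print(close_job())
E
```

```text
t: 9.5
t: 10.33
t: 11.17
t: 12.0
3.4198095238095236 3.4217142857142857
the job is handed in; nothing more can be done
None
```

I rocked the gate over to the right and pushed both balls off the ledge; they lie still in the right chute, and I handed the job in at about 12 s (the hand-in did not report a verdict).

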